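# Polish a bangle's rim round the curved strip

## Robot

A 6-joint arm with a two-finger parallel gripper is mounted at the origin on the work surface. World frame = base frame: x ahead of the robot, y to its left, z up, the work surface at z = 0. Lengths are in mm, angles in rad, forces in N, time in s.
With the tool pointing down it reaches from about 250 to 800 mm from the base axis. Payload 3.9 kg.
Tool frame: the origin (TCP) lies between the finger pads; the fingertips stand 14 mm ahead of it and the grasp point (between the pads) lies 5 mm behind it; z points along the fingers, y is the line along which they close (so a half turn about z gives the same grasp; the last joint's range is limited). The gripper opens to 85 mm and grips with 20 to 120 N. Pads are 22 mm wide; open, the fingers measure 114 mm over their backs; the gripper's body (76 mm by 85 mm) begins 54 mm behind the grasp point. The pads swing forward as they close: fully open they stand 13 mm farther back than shut.
Start: joints at [1.282, 0.26, -0.138, 1.173, 0, 1.571], TCP at [149.517, 503.249, 245.304] pointing down, gripper open.
Joint ranges: [-2.78, 2.78], [-0.83, 1.72], [-1.28, 1.37], [-1.9, 2.12], [-1.57, 1.48], [-3.14, 3.14]. Speed limits (rad/s): [2.57, 2.57, 3.14, 3.14, 3.14, 3.14].

## Interface

Orientations are given as a unit quaternion [x, y, z, w].
In Python, from rig import manip, grab_frame, camera_params, sign_off gives the robot as it stands (manip), with the cameras as plain functions and the job as plain functions.
- The arm moves only by the shell command python3 shift.py 'ROWS' [FORCE]. ROWS is rows parted by semicolons, their numbers by spaces, 1 to 10 of them, each of 5 numbers: the finger opening in mm, then dx, dy, dz in mm, then a turn about the tool's z in rad; each row is the pose to reach, as a shift and turn from the pose commanded when the command began, along the tool's axes at that moment; what a row does not reach only later rows make up. A row lasts 1/10 s, in which the tool goes at most 50 mm and 0.15 rad, less where a joint would pass 70% of its speed; a pose out of reach is approached as far as the arm can. The fingers move at their own pace and stop on an object; FORCE is the grip in N (left out, the last holds). Time passes only in rows, so rows that do not move let the fingers close. It prints the time, the measured TCP pose, the force, the opening and the grip force at its end.
- manip.state(): the state, without advancing time (a new reading comes with each control period).
- grab_frame(name): name is "side" or "top" or "wrist"; returns the picture (480x640x3 uint8, blue, green, red); there is no depth.
- camera_params(name): a dict with "intrinsics" (3x3 intrinsics, pixels), "R" (3x3) and "t" (3): a world point X has camera coordinates R X + t; the wrist camera has in their place "mount" (4x4, takes a point from camera to tool coordinates, whose origin is the TCP and whose axes are the flange's). Camera axes: x right, y down, z forward; pixel columns grow to the right and rows downward; lengths in mm; the calibration is good to about 2 mm. A picture is of the moment at which its call begins: read the wrist's pose just before it. camera_params takes no time and is no camera call.
- sign_off(): hands the job in; it is judged then, once.
The state is a dict: "time": time; "qpos": joint angles; "qvel": joint speeds; "joint_efforts": joint torques, N m; "tcp_pos": TCP position; "orientation": TCP orientation; "contact_force": force on the tool from outside, world axes, zero at the start; "torque": the same for the moment, N m; "grip_width": finger opening in mm; "grasp_force": force on a finger pad.
Only numpy, scipy, OpenCV 4.12 (cv2) and the standard library are available. Lean on these libraries where they do the work, as an engineer would, in place of code of your own. Each camera call takes 0.05 s, during which the arm holds its last target. There are 200 camera calls.

## Task

Take the bangle carrier by its knob, bring it against the blue strip of the curved guide rail on the straight where it starts, and slide it on the deck along the strip, round the bend and along the far straight to the red stop, without lifting it. Keep the bangle rubbing on the strip all the way with about 10 newtons, press it home on the red stop with about as much, and never load either with more than 25 newtons. Let go and leave it standing against the stop; disturb nothing else.

Things in the scene. Friction and masses are not known exactly. Their poses are not given: they have to be found in the camera images.
- deck: Grey steel plate 300 x 300 mm, 12 mm thick, lying fixed on the bench. Its origin is on the plate's underside, straight below the centre of the bend; its axes are those of fence. The plate reaches from -130 to +170 mm in x and from -170 to +130 mm in y.
- fence: Guide fixture on the deck. Origin: centre of the bend's arc, on the deck's upper face (12 mm above the bench); z up. It carries a rigid 30 mm high rail faced inside with a blue strip: entry leg along +x, quarter bend, exit leg along +y (see the points). A carrier touching the nominal face has its centre 32 mm inside it (108 mm from the origin in the bend).
- entry_end (a point): Nominal end of the entry leg, start of the bend: (0, -140, 20) mm in the fence's frame. The entry leg's blue face runs along y = -140 mm from x = -95 mm to here.
- bend_mid (a point): Nominal middle of the bend on the blue face, (99, -99, 20) mm in the fence's frame; arc of radius 140 mm about the origin. The whole rail is clamped in slots and really sits shifted (not turned) up to 12 mm either way from nominal in x and as much in y, unlike each time; this is not reported and stays put in use. Contact is hard: tens of newtons per mm.
- exit_start (a point): Nominal end of the bend, start of the exit leg: (140, 0, 20) mm in the fence's frame. The exit leg's blue face runs along x = 140 mm from here to y = 100 mm.
- carrier: Loose round carrier, 0.4 to 0.85 kg: slippery white plastic foot (friction about 0.2) 56 mm across, 14 mm high; above it a brass bangle 64 mm across from 14 to 26 mm height (its rim rubs on the strip, friction about 0.35); on top a pale wooden round knob 26 mm across from 26 to 60 mm height. Origin: centre of its underside, z up. Starts beside the entry leg.
- stop: Red end block, fixed, not adjustable; its origin and axes are those of fence. Block 60 x 16 x 30 mm standing on the deck at the end of the exit leg; its flat face towards the carrier lies at y = 102 mm and spans x = 68 to 128 mm, so a carrier that is home has its centre at y = 70 mm.
- stop_face (a point): Point on the red block's face, at (108, 102, 20) mm in the frame of fence.
- spare_bangle: loose silvery ring 64 mm across, 12 mm high, lying flat on the deck inside the bend; leave alone
- brass_weight: loose brass weight, 26 mm across, 26 mm high, standing on the deck; leave alone
- graver: loose screwdriver-like graver with pale wooden handle lying on the bench; leave alone
- scraper: loose scraper with wooden handle lying on the bench; leave alone
- mandrel: loose tapered steel ring mandrel standing upright, 32 mm across its foot, 162 mm tall; leave alone
- compound_bar: loose red-brown bar of polishing compound, 90 x 40 x 30 mm; leave alone
- dish: loose white dish, 90 mm across, 25 mm high; leave alone

How it is judged:
By the outcome, as a careful person would: the job done as asked, in the order asked, and still so for the second after the job is handed in, with the robot touching nothing.
It also fails if it takes over 72 s, if anything falls off the work surface, if the arm or the gripper's body presses on something with over 40 N, if the wrist force passes 120 N, or if a joint passes its speed limit or range.

## Working session

There is one attempt and no reset: what is moved stays moved. The work goes in short steps, Python scripts to look and compute and a shell command to move; the robot and the scene stay as the last step left them, time stands still between calls to the robot, and variables do not carry over. Pictures are saved under pics/ and viewed, at most 10 in all, crops included, and the job is handed in when it is done.

```bash
ls; mkdir -p pics
python3 - <<'E'
from rig import manip, grab_frame, camera_params, sign_off
import cv2,numpy as np
print(manip.state())
for n in("top","side"):
    cv2.imwrite(f"pics/{n}0.png",grab_frame(n)); print(n,camera_params(n))
print(camera_params("wrist"))
E
```

```text
pics
rig.py
shift.py
{'time': 0.0, 'qpos': array([ 1.28196040e+00,  2.60704796e-01, -1.39388759e-01,  1.17271241e+00,
       -3.70956252e-05,  1.57079414e+00]), 'qvel': array([-3.72010564e-04,  1.57466234e-04, -6.53918181e-04, -4.44635066e-04,
        7.82604959e-05, -1.06904481e-03]), 'joint_efforts': array([-7.83161922e-04, -4.05678391e+01,  2.53921491e+01,  1.86526193e-02,
       -1.46842635e-04,  1.41852883e-05]), 'tcp_pos': array([149.35983782, 502.60893928, 244.44654746]), 'orientation': array([ 1.43915305e-01,  9.89589498e-01, -9.97029136e-04, -1.26256566e-04]), 'contact_force': array([-0.80611579,  0.26934549,  0.36469457]), 'torque': array([-0.0161405 , -0.02701547,  0.03385662]), 'grasp_force': 0.0, 'grip_width': 85.14147581403935}
top {'intrinsics': array([[516.82323914,   0.        , 324.32869452],
       [  0.        , 516.82323914, 238.15309944],
       [  0.        ,   0.        ,   1.        ]]), 'R': array([[-0.00765202, -0.999767  , -0.02018418],
       [-0.99868903,  0.0086623 , -0.05044983],
       [ 0.05061291,  0.01977167, -0.99852262]]), 't': array([  32.782109
[... 241 characters left out ...]
2067352, -0.01439112],
       [-0.23246476, -0.47217504, -0.85030046],
       [ 0.35090376,  0.77465123, -0.52610078]]), 't': array([-430.4100175 ,  182.74533118, 1160.72826182])}
{'intrinsics': array([[389.23526393,   0.        , 328.98421824],
       [  0.        , 389.23526393, 231.2420223 ],
       [  0.        ,   0.        ,   1.        ]]), 'mount': array([[ 1.10446289e-03, -9.56704535e-01, -2.91058780e-01,
         7.51961104e+01],
       [ 9.99998619e-01,  6.95108918e-04,  1.50982394e-03,
        -4.86542478e-01],
       [-1.24213786e-03, -2.91060045e-01,  9.56703981e-01,
        -1.28939313e+02],
       [ 0.00000000e+00,  0.00000000e+00,  0.00000000e+00,
         1.00000000e+00]])}
```

View pics/top0.png

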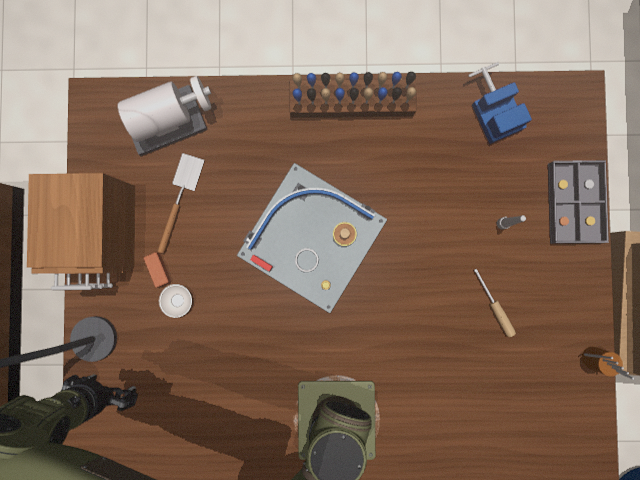

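View pics/side0.png

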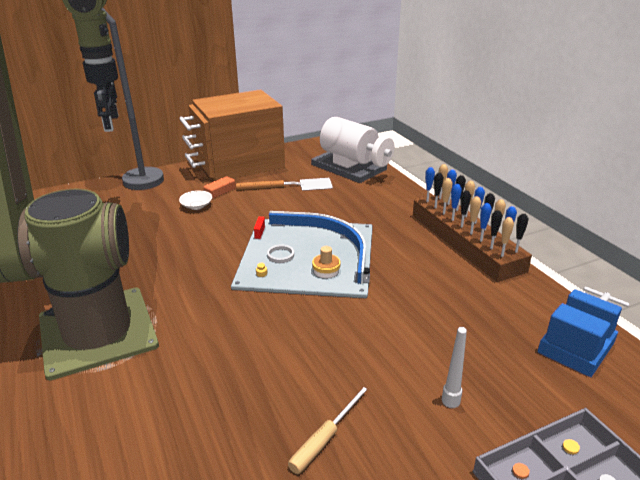

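The top view shows the deck with corners near (295,164), (386,220), (331,312) and (238,254). The entry leg starts near (372,216), the stop is near (262,263), the carrier knob near (344,234), the ring at (307,260) and the weight at (326,286). The side view agrees.

```bash
cat > h.py <<'E'
from rig import manip, grab_frame, camera_params, sign_off
import cv2,numpy as np
from scipy.spatial.transform import Rotation as Ro
def cam(n,st=None):
    p=camera_params(n);K=np.array(p["intrinsics"])
    if n=="wrist":
        T=np.eye(4);T[:3,:3]=Ro.from_quat(st["orientation"]).as_matrix();T[:3,3]=st["tcp_pos"]
        M=T@p["mount"];return K,M[:3,:3],M[:3,3]
    R=np.array(p["R"]);return K,R.T,-R.T@np.array(p["t"])
def ray(c,uv,z):
    K,R,o=c;uv=np.atleast_2d(uv).astype(float)
    d=np.c_[uv,np.ones(len(uv))]@np.linalg.inv(K).T@R.T
    return (o+d*((z-o[2])/d[:,2])[:,None])[:,:2]
def pix(c,X):
    K,R,o=c;q=(np.atleast_2d(X)-o)@R@K.T;return q[:,:2]/q[:,2:]
def big(m,k=0):
    cs=sorted(cv2.findContours(m.astype(np.uint8),0,1)[0],key=cv2.contourArea)
    return cs[-1-k][:,0,:]
E
python3 - <<'E'
from h import *
im=cv2.imread("pics/top0.png");c=cam("top")
h=cv2.cvtColor(im,cv2.COLOR_BGR2HSV)
roi=np.zeros(im.shape[:2],bool);roi[150:325,225:400]=1
g=roi&(h[...,1]<60)&(h[...,2]>70)
hull=cv2.convexHull(big(g)[:,None,:])
P=ray(c,hull[:,0],12).astype(np.float32)
r=cv2.minAreaRect(P);B=cv2.boxPoints(r);print(r,B)
bl=roi&(h[...,0]>95)&(h[...,0]<125)&(h[...,1]>120)
ys,xs=np.nonzero(bl);print("blue",len(xs))
# fence frame: +x axis about from carrier side to left
e=[(B[(i+1)%4]-B[i])/np.linalg.norm(B[(i+1)%4]-B[i]) for i in range(4)]
ax=max(e,key=lambda v:v@np.array([.5,.86]));ay=np.array([-ax[1],ax[0]])
ctr=np.array(r[0]);org=ctr-20*ax+20*ay
print("axes",ax,ay,"org",org)
F=lambda p:np.c_[(p-org)@ax,(p-org)@ay]
Q=F(ray(c,np.c_[xs,ys],42));print("blue top x,y ext",Q.min(0),Q.max(0))
red=roi&((h[...,0]<6)|(h[...,0]>174))&(h[...,1]>150)
b=big(red);rr=cv2.minAreaRect(ray(c,b,42).astype(np.float32));print("red",rr,F(np.array([rr[0]])))
k=roi&(h[...,0]>8)&(h[...,0]<25)&(h[...,1]>80)&(h[...,2]>90)
for j in(0,1):
    cc=cv2.minEnclosingCircle(big(k,j));print(cc,ray(c,cc[0],35),F(ray(c,cc[0],35)))
E
```

```text
((494.1954650878906, 65.56301879882812), (305.5559997558594, 303.07952880859375), 58.02821350097656) [[ 284.74677    16.200623]
 [ 541.8518   -144.28046 ]
 [ 703.64417   114.925415]
 [ 446.53912   275.4065  ]]
blue 403
axes [0.52950156 0.848309  ] [-0.848309    0.52950156] org [466.63925552  59.18687057]
blue top x,y ext [ -94.38515864 -151.05379722] [145.48257209  92.45210519]
red ((424.5150451660156, 199.98797607421875), (51.06264877319336, 13.79372501373291), 57.7376823425293) [[ 97.13800727 110.28875058]]
((312.0, 237.0), 123.03668212890625) [[490.63657316  61.36632553]] [[ 14.55546827 -19.20311527]]Traceback (most recent call last):
  File "<stdin>", line 22, in <module>
  File "h.py", line 18, in big
    return cs[-1-k][:,0,:]
           ~~^^^^^^
IndexError: list index out of range
```

The stop and deck match the nominal geometry. I'll bring the wrist camera above the deck for a better fix.

```bash
R="85 -400 -330 0 0"; python3 shift.py '85 -400 -330 0 0;85 -400 -330 0 0;85 -400 -330 0 0;85 -400 -330 0 0;85 -400 -330 0 0;85 -400 -330 0 0;85 -400 -330 0 0;85 -400 -330 0 0;85 -400 -330 0 0;85 -400 -330 0 0'; python3 shift.py '85 0 0 0 0;85 0 0 0 0;85 0 0 0 0'
python3 - <<'E'
from h import *
s=manip.state();im=grab_frame("wrist");cv2.imwrite("pics/w1.png",im);np.save("w1.npy",[s],allow_pickle=True);print(s["time"],s["tcp_pos"],s["contact_force"])
E
```

```text
time: 1.1
tcp_pos: [429.1, 86.4, 245.2]
orientation: [0.144, 0.99, 0.0, -0.0]
contact_force: [0.6, 1.6, 1.0]
grip_width: 84.9
grasp_force: 0.0
time: 1.4
tcp_pos: [427.7, 89.0, 245.0]
orientation: [0.143, 0.99, 0.0, -0.001]
contact_force: [-0.7, 0.5, -0.5]
grip_width: 84.8
grasp_force: 0.0
1.4 [427.72251478  88.96944034 244.9686248 ] [-0.67346692  0.51503844 -0.45834324]
```

View pics/w1.png

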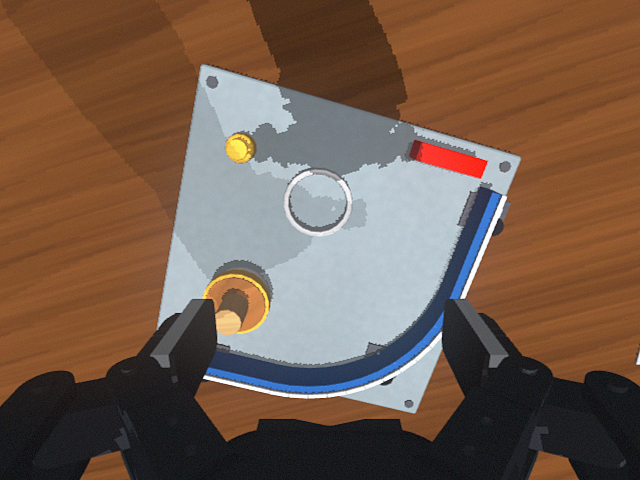

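The wrist view shows the deck corners at (202,66), (519,157) and (417,411), with the red block at (415–487, 143–178). The knob top is at (228,322) and the bangle is around (237,303). The dark/bright blue boundary is the strip's top inner edge.

```bash
python3 - <<'E'
from h import *
s=np.load("w1.npy",allow_pickle=True)[0];im=cv2.imread("pics/w1.png");c=cam("wrist",s)
h=cv2.cvtColor(im,cv2.COLOR_BGR2HSV);H,S,V=[h[...,i].astype(int) for i in range(3)]
g=cv2.morphologyEx((S<75).astype(np.uint8),cv2.MORPH_OPEN,np.ones((3,3)))
ct=big(g).astype(float)
C=np.array([[202,66],[519,157],[417,411],[160,325]],float)
L=[]
for i in (0,1,3):
    a,b=C[i],C[(i+1)%4];d=(b-a)/np.linalg.norm(b-a);n=np.array([-d[1],d[0]])
    t=(ct-a)@d;k=(abs((ct-a)@n)<5)&(t>8)&(t<np.linalg.norm(b-a)-8)
    p=ray(c,ct[k],12).astype(np.float32);f=cv2.fitLine(p,cv2.DIST_HUBER,0,.01,.01).ravel()
    L.append(f);print(i,k.sum(),"ang",np.degrees(np.arctan2(f[1],f[0])),"res",abs((p-f[2:])@np.array([-f[1],f[0]])).mean())
X=lambda f,q:f[2:]+f[:2]*np.linalg.solve(np.c_[f[:2],-q[:2]],q[2:]-f[2:])[0]
A=X(L[0],L[2]);Bc=X(L[0],L[1]);print("TL",A,"TR",Bc,np.linalg.norm(A-Bc))
def mod(f,off):return (np.degrees(np.arctan2(f[1],f[0]))-off)%180
th=np.mean([ (mod(L[0],0)),mod(L[1],90),mod(L[2],90)]);print("th",th)
th=np.radians(th);ax=np.array([np.cos(th),np.sin(th)])
if ax[1]<0:ax=-ax
ay=np.array([-ax[1],ax[0]])
org=(A+Bc)/2-20*ax-130*ay
F=lambda p:np.c_[(np.atleast_2d(p)-org)@ax,(np.atleast_2d(p)-org)@ay]
red=((H<6)|(H>174))&(S>150)&(V>190);b=big(red);r=cv2.minAreaRect(ray(c,b,42).astype(np.float32));print("red",r,F(r[0]))
print("org",org,"ax",ax)
np.savez("fr.npz",org=org,ax=ax,ay=ay)
br=(H>100)&(H<125)&(S>120)&(V>140)
q=F(ray(c,big(br),42))
e=q[(q[:,1]>10)&(q[:,1]<90)];e2=q[(q[:,0]<0)]
print("exit strip x",np.percentile(e[:,0],[2,25,50,75,98]),"entry y",np.percentile(e2[:,1],[2,25,50,75,98]) if len(e2) else 0,"xmax/min",q.min(0),q.max(0))
# knob top
k=(H>8)&(H<25)&(S>60)&(V>195);k[:300]=0
ee=cv2.fitEllipse(big(k));w=ray(c,ee[0],72);print("knob",ee,w,F(w))
E
cat > fr.py <<'E'
from h import *
th=np.radians(58.08);ax=np.array([np.cos(th),np.sin(th)]);ay=np.array([-ax[1],ax[0]])
org=np.array([284.6+442.99,16.43+270.88])/2-20*ax-130*ay
F=lambda p:np.c_[(np.atleast_2d(p)-org)@ax,(np.atleast_2d(p)-org)@ay]
W=lambda f:org+np.atleast_2d(f)@np.array([ax,ay])
E
python3 - <<'E'
from fr import *
s=np.load("w1.npy",allow_pickle=True)[0];im=cv2.imread("pics/w1.png");c=cam("wrist",s)
h=cv2.cvtColor(im,cv2.COLOR_BGR2HSV);H,S,V=[h[...,i].astype(int) for i in range(3)]
# pixel profile across exit leg at y=50, z=42, and the entry leg at x=-40
for lab,pts in(("exit y40",[(x,40) for x in range(124,160,2)]),("entry x0",[(0,y) for y in range(-120,-160,-2)]),("mid",[(r*.7071,-r*.7071) for r in range(124,162,2)])):
    w=W(pts);u=pix(c,np.c_[w,np.full(len(w),42)]).round().astype(int)
    print(lab,[(int(np.hypot(*p)) ,*map(int,(H[b,a],S[b,a],V[b,a]))) for p,(a,b) in zip(pts,u)])
k=(H>8)&(H<25)&(S>60)&(V>195);k[:305]=0
ee=cv2.minEnclosingCircle(big(k));w=ray(c,ee[0],72);print("knob",ee,w,F(w))
t=cam("top");it=cv2.imread("pics/top0.png");print(F(ray(t,[[344,233]],72)))
E
```

```text
exit y40 [(130, 101, 28, 215), (132, 104, 26, 189), (134, 105, 64, 88), (136, 109, 101, 83), (137, 110, 100, 82), (139, 110, 105, 80), (141, 107, 106, 84), (143, 109, 111, 83), (145, 107, 106, 72), (147, 108, 177, 209), (149, 108, 178, 208), (151, 108, 179, 215), (153, 108, 163, 138), (155, 83, 5, 205), (157, 100, 3, 253), (159, 158, 4, 230), (161, 12, 161, 133), (162, 12, 157, 133)]
entry x0 [(120, 103, 23, 158), (122, 102, 20, 128), (124, 99, 27, 122), (126, 109, 122, 88), (128, 111, 122, 88), (130, 111, 111, 87), (132, 110, 119, 86), (134, 108, 120, 87), (136, 112, 113, 88), (138, 111, 127, 84), (140, 110, 120, 85), (142, 109, 128, 82), (144, 108, 114, 74), (146, 109, 163, 119), (148, 108, 179, 216), (150, 108, 185, 211), (152, 108, 185, 200), (154, 150, 12, 86), (156, 113, 10, 204), (158, 90, 2, 255)]
mid [(123, 108, 31, 81), (125, 111, 67, 87), (127, 108, 133, 88), (129, 110, 110, 90), (131, 110, 113, 90), (133, 109, 119, 88), (135, 108, 126, 89), (137, 110, 109, 89), (139, 110, 119, 86), (141, 108, 118, 82), (143, 109, 136, 88), (145, 107, 184, 223), (147, 107, 180, 214), (149, 107, 184, 215), (151, 107, 188, 199), (153, 90, 8, 131), (155, 90, 3, 255), (157, 90, 1, 255), (159, 125, 49, 31)]
knob ((242.5, 318.0), 28.622642517089844) [[497.70577201 -10.10285353]] [[-39.7044292  -64.95885082]]
[[-50.92199282 -72.73898816]]
```

```bash
cat >> fr.py <<'E'
def tool(dw,s):  # world delta -> tool axes
    return Ro.from_quat(s["orientation"]).as_matrix().T@np.asarray(dw,float)
E
python3 - <<'E'
from fr import *
s=manip.state();c=cam("wrist",s)
w=ray(c,[[228,322]],72);print(w,F(w),F(s["tcp_pos"][:2]))
print(tool([*(w[0]-s["tcp_pos"][:2]),140-s["tcp_pos"][2]],s))
E
```

```text
[[497.92052238 -23.18140267]] [[-50.69178802 -72.05621029]] [[ 7.65133236 47.09903665]]
[-99.38022462 -88.01405647 104.94857588]
```

```bash
python3 shift.py '85 -99 -88 100 0;85 -99 -88 100 0;85 -99 -88 100 0;85 -99 -88 100 0;85 -99 -88 100 0;85 -99 -88 100 0;85 -99 -88 100 0'
python3 - <<'E'
from h import *
s=manip.state();im=grab_frame("wrist");cv2.imwrite("pics/w2.png",im);np.save("w2.npy",[s],allow_pickle=True);print(s["time"],s["tcp_pos"],s["contact_force"])
E
```

```text
time: 2.15
tcp_pos: [498.4, -22.5, 146.6]
orientation: [0.143, 0.99, 0.0, 0.001]
contact_force: [-0.4, -0.6, 0.4]
grip_width: 85.2
grasp_force: 0.0
2.15 [498.43649908 -22.54516015 146.57517156] [-0.38584069 -0.6440813   0.42651975]
```

View pics/w2.png

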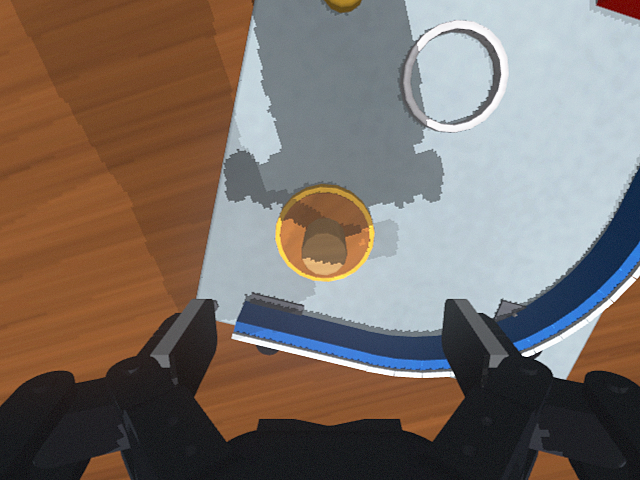

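The bangle rim is centred near (325,234), the knob top near (325,255), and the entry leg's bright/dark edge runs from (240,325) to (420,360).

Run:
```python
from fr import *
s=np.load("w2.npy",allow_pickle=True)[0];im=cv2.imread("pics/w2.png");c=cam("wrist",s)
h=cv2.cvtColor(im,cv2.COLOR_BGR2HSV);H,S,V=[h[...,i].astype(int) for i in range(3)]
k=(H>8)&(H<30)&(S>60);m=np.zeros_like(k);m[180:290,265:385]=1;b=big(k&m)
p=ray(c,b,38).astype(np.float32);ce,r=cv2.minEnclosingCircle(p);print("bangle",ce,r,F(ce),p.mean(0),"(r 32)")
print("knob top by eye",ray(c,[[325,255]],72))
for x in(-60,-40,-20):
    ys=np.arange(-130,-160,-.5);w=W([(x,y) for y in ys]);u=pix(c,np.c_[w,np.full(len(w),42)]).round().astype(int)
    on=[y for y,(a,bb) in zip(ys,u) if V[bb,a]>140 and S[bb,a]>150];print(x,on[0],on[-1])
d=np.array(ce)-s["tcp_pos"][:2];print("tool delta",tool([*d,60-s["tcp_pos"][2]],s),F(s["tcp_pos"][:2]))
```

```text
bangle (496.80755615234375, -25.357404708862305) 32.79637145996094 [[-53.12721446 -72.2620665 ]] [496.39407  -25.076735] (r 32)
knob top by eye [[498.40283289 -24.93820283]]
-60 -146.0 -153.5
-40 -146.0 -153.0
-20 -146.0 -154.0
tool delta [ 0.87781526 -3.22804051 86.57154094] [[-49.87893877 -72.15776123]]
```

```bash
python3 shift.py '85 0 -3 40 0;85 0 -3 80 0;85 0 -3 86 0;85 0 -3 86 0;40 0 -3 86 0;30 0 -3 86 0;20 0 -3 86 0;20 0 -3 86 0;20 0 -3 86 0;20 0 -3 86 0' 60; python3 shift.py '20 0 0 0 0;20 0 0 0 0;20 0 0 0 0;20 0 0 0 0;20 0 0 0 0' 100;  python3 -c "
from fr import *
s=manip.state();print(s['tcp_pos'],F(s['tcp_pos'][:2]),s['contact_force'],s['torque'],tool([*ax,0],s),tool([*ay,0],s))"
```

```text
time: 3.2
tcp_pos: [498.6, -27.0, 60.6]
orientation: [0.144, 0.99, 0.0, 0.001]
contact_force: [-0.1, -0.2, 6.4]
grip_width: 24.7
grasp_force: 58.5
time: 3.7
tcp_pos: [498.8, -27.0, 60.7]
orientation: [0.144, 0.99, 0.0, 0.001]
contact_force: [-1.8, 0.5, 7.6]
grip_width: 23.5
grasp_force: 97.7
[498.78080567 -26.98761493  60.7188012 ] [[-53.4675906  -74.79888401]] [-1.81527988  0.4943166   7.582267  ] [ 0.11560994  0.15509171 -0.04706418] [-0.26507279  0.964227    0.00164414] [ 0.96422503  0.26507599 -0.00219291]
```

```bash
cat > st.py <<'E'
from fr import *
import sys
s=manip.state();f=s['contact_force'];print(round(s['time'],2),"fence",F(s['tcp_pos'][:2])[0].round(2),"z",s['tcp_pos'][2].round(2),"Ff",np.round([f[:2]@ax,f[:2]@ay,f[2]],1),"grip",s['grip_width'].round(1))
for a in sys.argv[1:]:   # wanted fence deltas "a,b" -> tool
    a,b=map(float,a.split(","));print(a,b,"->",tool([*(a*ax+b*ay),0],s)[:2].round(2))
E
python3 shift.py '20 -5.8 -1.6 0 0;20 -11.6 -3.2 0 0;20 -17.4 -4.8 0 0;20 -23.2 -6.4 0 0;20 -29 -8 0 0;20 -31.8 -8.7 0 0;20 -31.8 -8.7 0 0;20 -31.8 -8.7 0 0'; python3 st.py 0,-1 1,0
```

```text
time: 4.5
tcp_pos: [526.1, -44.2, 60.7]
orientation: [0.144, 0.99, 0.0, 0.001]
contact_force: [-1.7, 1.3, 8.5]
grip_width: 23.2
grasp_force: 98.5Traceback (most recent call last):
  File "st.py", line 3, in <module>
    s=manip.state();f=s['contact_force'];print(round(s['time'],2),"fence",F(s['tcp_pos'][:2])[0].round(2),"z",s['tcp_pos'][2].round(2),"Ff",np.round([f[:2]@ax,f[:2]@ay,f[2]],1),"grip",s['grip_width'].round(1))
                                                                                                                                                                                        ^^^^^^^^^^^^^^^^^^^^^
AttributeError: 'float' object has no attribute 'round'
```

```bash
sed -i "s/s\['grip_width'\].round(1)/round(s['grip_width'],1)/" st.py
python3 shift.py '20 -1.5 -.4 0 0;20 -3 -.8 0 0;20 -4.3 -1.2 0 0;20 -4.3 -1.2 0 0'; python3 st.py
python3 shift.py '20 -.5 -.13 0 0;20 -1 -.27 0 0;20 -1 -.27 0 0'; python3 st.py 0,-.5
```

```text
time: 4.9
tcp_pos: [529.2, -46.3, 60.7]
orientation: [0.144, 0.99, 0.001, 0.0]
contact_force: [-2.9, 2.2, 9.8]
grip_width: 23.6
grasp_force: 98.6
4.9 fence [ -53.77 -110.83] z 60.73 Ff [0.4 3.7 9.8] grip 23.6
time: 5.2
tcp_pos: [529.8, -46.7, 60.7]
orientation: [0.144, 0.99, 0.001, -0.0]
contact_force: [-3.8, 2.1, 10.6]
grip_width: 23.2
grasp_force: 98.6
5.2 fence [ -53.76 -111.57] z 60.73 Ff [-0.3  4.4 10.6] grip 23.2
0.0 -0.5 -> [-0.48 -0.13]
```

```bash
python3 shift.py '20 -.5 -.13 0 0;20 -1 -.27 0 0;20 -1.2 -.32 0 0;20 -1.2 -.32 0 0'|tail -0; python3 st.py
python3 shift.py '20 -.5 -.13 0 0;20 -1 -.27 0 0;20 -1 -.27 0 0'|tail -0; python3 st.py
```

```text
5.6 fence [ -53.76 -112.76] z 60.72 Ff [-1.1  4.8 10.9] grip 23.5
5.9 fence [ -53.77 -113.83] z 60.71 Ff [-0.3  3.4 11.1] grip 23.1Exception ignored on flushing sys.stdout:
BrokenPipeError: [Errno 32] Broken pipe
Exception ignored on flushing sys.stdout:
BrokenPipeError: [Errno 32] Broken pipe
```

```bash
python3 shift.py '20 -.25 -.07 0 0;20 -.5 -.13 0 0;20 -.5 -.13 0 0'|tail -0; python3 st.py
```

```text
6.2 fence [ -53.77 -114.26] z 60.73 Ff [ 0.1  4.6 10.9] grip 23.4Exception ignored on flushing sys.stdout:
BrokenPipeError: [Errno 32] Broken pipe
```

```bash
python3 shift.py '20 -.25 -.07 -.2 0;20 -.5 -.13 -.2 0;20 -.5 -.13 -.2 0'>/dev/null; python3 st.py;python3 shift.py '20 -.25 -.07 0 0;20 -.5 -.13 0 0;20 -.5 -.13 0 0'>/dev/null; python3 st.py
```

```text
6.5 fence [ -53.8  -114.83] z 60.74 Ff [0.5 3.4 8.3] grip 23.1
6.8 fence [ -53.81 -114.86] z 60.71 Ff [ 0.3  5.7 10.3] grip 23.2
```

```bash
python3 shift.py '20 -.25 -.07 0 0;20 -.5 -.13 0 0;20 -.5 -.13 0 0'>/dev/null; python3 st.py
```

```text
7.1 fence [ -53.82 -114.92] z 60.73 Ff [ 0.7  6.7 11. ] grip 23.2
```

```bash
python3 shift.py '20 0 0 0 0;20 0 0 0 0;20 0 0 0 0'>/dev/null; python3 st.py; python3 shift.py '20 -.5 -.13 0 0;20 -.96 -.27 0 0;20 -.96 -.27 0 0;20 -.96 -.27 0 0'>/dev/null; python3 st.py 10,0
```

```text
7.4 fence [ -53.83 -114.91] z 60.74 Ff [ 0.6  6.8 10.9] grip 23.2
7.8 fence [ -53.82 -115.01] z 60.77 Ff [-0.   8.6 12.2] grip 22.9
10.0 0.0 -> [-2.66  9.64]
```

```bash
python3 shift.py '20 -.9 2.9 -.1 0;20 -1.8 5.7 -.2 0;20 -2.7 8.6 -.2 0;20 -3.6 11.5 -.2 0;20 -4.5 14.3 -.2 0'>/dev/null; python3 st.py 10,0
```

```text
8.3 fence [ -42.78 -115.06] z 60.85 Ff [-10.5   7.9  17.6] grip 23.3
10.0 0.0 -> [-2.63  9.65]
```

```bash
python3 shift.py '20 -.9 2.9 -.2 0;20 -1.9 5.7 -.4 0;20 -2.8 8.6 -.5 0;20 -3.7 11.4 -.5 0;20 -4.7 14.3 -.5 0'>/dev/null; python3 st.py 10,0
```

```text
8.8 fence [ -27.95 -115.13] z 60.86 Ff [-9.6  8.4 15.4] grip 23.0
10.0 0.0 -> [-2.64  9.65]
```

```bash
python3 shift.py '20 -.9 2.9 -.2 0;20 -1.8 5.7 -.4 0;20 -2.7 8.6 -.5 0;20 -3.6 11.4 -.6 0;20 -4.5 14.3 -.6 0;20 -5.4 17.2 -.6 0'>/dev/null; python3 st.py 10,0
```

```text
9.4 fence [ -10.01 -115.23] z 60.94 Ff [-8.4  9.1 13.5] grip 23.4
10.0 0.0 -> [-2.64  9.65]
```

```bash
cat > arc.py <<'E'
import sys,numpy as np
# args: last tool dx,dy sum applied; phis start step n ; R ; T ; writes tally
cx,cy,R,T=map(float,sys.argv[1:5]);px,py=map(float,sys.argv[5:7])
r=-.2645;q=.9645
for ph in map(float,sys.argv[7:]):
    s,c=np.sin(ph),np.cos(ph);x=cx+R*s+T*c;y=cy-R*c+T*s
    a,b=x-px,y-py;print(ph,"cmd",round(x,2),round(y,2),"tool",round(r*a+q*b,2),round(q*a-r*b,2))
E
python3 arc.py .8 -7.1 113.7 4.6 -5.4 -120.6 0 .03 .06 .09 .12 .15
```

```text
0.0 cmd 5.4 -120.8 tool -3.05 10.36
0.03 cmd 8.81 -120.61 tool -3.77 13.7
0.06 cmd 12.21 -120.32 tool -4.39 17.06
0.09 cmd 15.6 -119.93 tool -4.9 20.43
0.12 cmd 18.98 -119.43 tool -5.32 23.82
0.15 cmd 22.34 -118.84 tool -5.64 27.22
```

```bash
python3 shift.py '20 -1 3.5 -.1 0;20 -2.1 7 -.2 0;20 -3 10.4 -.3 0;20 -3.8 13.7 -.3 0;20 -4.4 17.1 -.3 0;20 -4.9 20.4 -.3 0;20 -5.3 23.8 -.3 0;20 -5.6 27.2 -.3 0'>/dev/null; python3 st.py; python3 arc.py .8 -7.1 113.7 4.6 22.3 -118.8 .18 .21 .24 .27 .30 .33
```

```text
10.2 fence [  17.54 -114.01] z 60.94 Ff [-9.3  6.1 10.1] grip 23.5
0.18 cmd 25.68 -118.14 tool -0.26 3.44
0.21 cmd 29.0 -117.34 tool -0.37 6.85
0.24 cmd 32.29 -116.45 tool -0.37 10.26
0.27 cmd 35.56 -115.45 tool -0.28 13.68
0.3 cmd 38.8 -114.36 tool -0.08 17.08
0.33 cmd 42.0 -113.17 tool 0.22 20.48
```

```bash
python3 arc.py .8 -7.1 115 4.8 22.3 -118.8 .18 .21 .24 .27 .30 .33 .36
```

```text
0.18 cmd 26.11 -119.38 tool -1.57 3.52
0.21 cmd 29.47 -118.57 tool -1.68 6.97
0.24 cmd 32.8 -117.66 tool -1.68 10.43
0.27 cmd 36.1 -116.65 tool -1.58 13.88
0.3 cmd 39.37 -115.55 tool -1.38 17.33
0.33 cmd 42.61 -114.34 tool -1.07 20.76
0.36 cmd 45.8 -113.04 tool -0.66 24.19
```

```bash
python3 shift.py '20 -1.2 3.5 0 0;20 -1.6 7 0 0;20 -1.7 10.4 0 0;20 -1.6 13.9 0 0;20 -1.4 17.3 0 0;20 -1.1 20.8 0 0;20 -.7 24.2 0 0'>/dev/null
cat >> st.py <<'E'
p=F(s['tcp_pos'][:2])[0]-[.8,-7.1];ph=np.arctan2(p[0],-p[1]);g=np.array([f[:2]@ax,f[:2]@ay])
print("phi",ph.round(3),"rad",np.hypot(*p).round(2),"N",(g@[-np.sin(ph),np.cos(ph)]).round(1),"T",(g@[np.cos(ph),np.sin(ph)]).round(1))
E
python3 st.py; python3 arc.py .8 -7.1 115 4.8 45.8 -113 .39 .42 .45 .48 .51 .54 .57 .6
```

```text
10.9 fence [  39.73 -108.16] z 60.99 Ff [-10.7   5.9  10.2] grip 23.0
phi 0.368 rad 108.3 N 9.4 T -7.9
0.39 cmd 48.96 -111.64 tool 0.48 3.41
0.42 cmd 52.08 -110.15 tool 1.09 6.81
0.45 cmd 55.14 -108.56 tool 1.81 10.18
0.48 cmd 58.16 -106.89 tool 2.63 13.54
0.51 cmd 61.13 -105.12 tool 3.54 16.87
0.54 cmd 64.04 -103.27 tool 4.56 20.17
0.57 cmd 66.9 -101.33 tool 5.68 23.44
0.6 cmd 69.7 -99.3 tool 6.89 26.67
```

```bash
python3 shift.py '20 .4 3.5 0 0;20 1 6.9 0 0;20 1.7 10.3 0 0;20 2.5 13.7 0 0;20 3.4 17 0 0;20 4.4 20.3 0 0;20 5.5 23.6 0 0;20 6.7 26.8 0 0'>/dev/null; 
python3 st.py; python3 arc.py .8 -7.1 115.3 4.8 69.9 -99.5 .63 .66 .69 .72 .75 .78 .81 .84
```

```text
11.7 fence [ 63.07 -95.73] z 61.02 Ff [-13.6   3.6  10.5] grip 23.0
phi 0.612 rad 108.32 N 10.8 T -9.0
0.63 cmd 72.61 -97.44 tool 1.27 3.16
0.66 cmd 75.28 -95.24 tool 2.68 6.32
0.69 cmd 77.89 -92.97 tool 4.18 9.44
0.72 cmd 80.44 -90.62 tool 5.78 12.51
0.75 cmd 82.91 -88.19 tool 7.47 15.53
0.78 cmd 85.3 -85.69 tool 9.24 18.51
0.81 cmd 87.62 -83.12 tool 11.11 21.42
0.84 cmd 89.86 -80.48 tool 13.06 24.28
```

```bash
python3 shift.py '20 1.3 3.2 0 0;20 2.7 6.3 0 0;20 4.2 9.4 0 0;20 5.8 12.5 0 0;20 7.5 15.5 0 0;20 9.3 18.5 0 0;20 11.1 21.4 0 0;20 13.1 24.2 0 0'>/dev/null; 
python3 st.py; python3 arc.py .8 -7.1 115.3 4.8 89.8 -80.4 .87 .9 .93 .96 .99 1.02 1.05 1.08
```

```text
12.5 fence [ 82.7  -78.07] z 61.03 Ff [-13.8   1.2   9.1] grip 23.3
phi 0.857 rad 108.38 N 11.2 T -8.1
0.87 cmd 92.02 -77.78 tool 1.94 2.84
0.9 cmd 94.1 -75.01 tool 4.06 5.57
0.93 cmd 96.1 -72.18 tool 6.26 8.25
0.96 cmd 98.01 -69.29 tool 8.54 10.85
0.99 cmd 99.83 -66.35 tool 10.9 13.39
1.02 cmd 101.56 -63.35 tool 13.33 15.85
1.05 cmd 103.2 -60.31 tool 15.84 18.24
1.08 cmd 104.75 -57.21 tool 18.41 20.55
```

```bash
python3 shift.py '20 2 2.8 0 0;20 4.2 5.5 0 0;20 6.4 8.1 0 0;20 8.7 10.7 0 0;20 11 13.2 0 0;20 13.4 15.6 0 0;20 15.9 18 0 0;20 18.5 20.3 0 0'>/dev/null; 
python3 st.py; python3 arc.py .8 -7.1 115 4.8 104.5 -57.2 1.11 1.14 1.17 1.2 1.23 1.26 1.29 1.32
```

```text
13.3 fence [ 97.49 -56.23] z 61.03 Ff [-14.1  -1.7   7.1] grip 23.3
phi 1.101 rad 108.46 N 11.8 T -7.9
1.11 cmd 105.94 -53.94 tool 2.77 2.25
1.14 cmd 107.3 -50.76 tool 5.47 4.4
1.17 cmd 108.56 -47.55 tool 8.24 6.47
1.2 cmd 109.72 -44.3 tool 11.06 8.45
1.23 cmd 110.79 -41.01 tool 13.95 10.35
1.26 cmd 111.76 -37.7 tool 16.89 12.16
1.29 cmd 112.63 -34.36 tool 19.88 13.88
1.32 cmd 113.39 -30.99 tool 22.93 15.51
```

```bash
python3 shift.py '20 2.8 2.1 .1 0;20 5.5 4.1 .2 0;20 8.3 6.1 .2 0;20 11.2 8 .2 0;20 14.1 9.9 .2 0;20 17 11.7 .2 0;20 20 13.4 .2 0;20 23 15 .2 0'>/dev/null; 
python3 st.py; python3 arc.py .8 -7.1 114.4 4.8 112.9 -31 1.35 1.38 1.41 1.44 1.47 1.5 1.53 1.56
```

```text
14.1 fence [106.58 -31.52] z 61.05 Ff [-12.6  -5.2   5.5] grip 23.2
phi 1.344 rad 108.56 N 11.1 T -7.9
1.35 cmd 113.47 -27.47 tool 3.25 1.49
1.38 cmd 114.03 -24.08 tool 6.37 2.92
1.41 cmd 114.49 -20.68 tool 9.53 4.27
1.44 cmd 114.85 -17.26 tool 12.74 5.51
1.47 cmd 115.1 -13.84 tool 15.97 6.66
1.5 cmd 115.25 -10.4 tool 19.24 7.72
1.53 cmd 115.3 -6.97 tool 22.54 8.67
1.56 cmd 115.25 -3.54 tool 25.87 9.53
```

```bash
python3 shift.py '20 3.2 1.5 .2 0;20 6.4 2.9 .4 0;20 9.5 4.3 .4 0;20 12.7 5.5 .4 0;20 16 6.7 .4 0;20 19.2 7.7 .4 0;20 22.5 8.7 .4 0;20 25.9 9.6 .4 0'>/dev/null; 
python3 st.py 0,10 1,0
```

```text
14.9 fence [109.46  -5.76] z 61.09 Ff [-13.7  -9.4   5.8] grip 23.3
0.0 10.0 -> [9.65 2.61]
1.0 0.0 -> [-0.26  0.97]
phi 1.583 rad 108.67 N 13.8 T -9.2
```

```bash
python3 shift.py '20 3 .4 .1 0;20 6 .7 .2 0;20 9 1 .2 0;20 12 1.4 .2 0;20 14.9 2.2 .2 0;20 17.8 3 .2 0;20 20.7 3.8 .2 0;20 23.6 4.6 .2 0'>/dev/null; 
python3 st.py 0,10 1,0
```

```text
15.7 fence [109.25  18.76] z 60.98 Ff [-9.7 -6.8  5.3] grip 23.4
0.0 10.0 -> [9.65 2.62]
1.0 0.0 -> [-0.26  0.97]
phi 1.805 rad 111.49 N 11.0 T -4.3
```

```bash
python3 shift.py '20 2.9 .8 .2 0;20 5.8 1.6 .2 0;20 8.7 2.4 .2 0;20 11.6 3.2 .2 0;20 14.5 4 .2 0;20 17.4 4.8 .2 0;20 20.3 5.6 .2 0;20 23.2 6.4 .2 0'>/dev/null; 
python3 st.py
```

```text
16.5 fence [109.33  42.49] z 60.99 Ff [-9.5 -7.3  6.9] grip 23.4
phi 1.999 rad 119.32 N 11.7 T -2.7
```

```bash
python3 shift.py '20 2.9 .8 0 0;20 5.8 1.6 0 0;20 8.7 2.4 0 0;20 11.6 3.2 0 0;20 14.5 4.1 0 0;20 17.4 5 0 0'>/dev/null; 
python3 st.py; python3 shift.py '20 1 .3 0 0;20 2 .6 0 0;20 2.9 .8 0 0;20 3.8 1.1 0 0'>/dev/null; python3 st.py
```

```text
17.1 fence [109.33  60.53] z 60.99 Ff [-10.8  -8.4   8.8] grip 23.2
phi 2.128 rad 127.88 N 13.6 T -1.5
17.5 fence [109.33  64.43] z 60.99 Ff [-11.   -8.2   7.9] grip 23.0
phi 2.154 rad 129.98 N 13.7 T -0.8
```

```bash
python3 shift.py '20 1 .3 0 0;20 2 .5 0 0;20 3 .8 0 0'>/dev/null; python3 st.py|head -1; python3 shift.py '20 1 .2 0 0;20 1.9 .4 0 0'>/dev/null; python3 st.py|head -1
```

```text
17.8 fence [109.36  67.54] z 61.0 Ff [-10.9  -8.1   7.9] grip 23.6
18.0 fence [109.34  69.48] z 60.97 Ff [-10.5  -9.6   7.6] grip 23.4
```

```bash
python3 shift.py '20 1 .2 0 0;20 1 .2 0 0'>/dev/null; python3 st.py|head -1; python3 shift.py '20 1 .2 0 0;20 1 .2 0 0'>/dev/null; python3 st.py|head -1
```

```text
18.2 fence [109.36  69.56] z 61.03 Ff [-10.4 -10.8   6.4] grip 23.4
18.4 fence [109.41  69.68] z 61.09 Ff [-10.5 -13.7   5.8] grip 23.6
```

```bash
python3 shift.py '20 .7 .2 0 0;20 1.4 .3 0 0;20 1.4 .3 0 0;20 1.4 .3 0 0;20 1.4 .3 0 0;20 1.4 .3 0 0'>/dev/null; python3 st.py|head -1; python3 -c "
from h import *
cv2.imwrite('pics/s2.png',grab_frame('side')[180:300,200:400].repeat(3,0).repeat(3,1))"
```

```text
19.0 fence [109.44  69.84] z 61.17 Ff [-11.4 -14.    4.6] grip 23.2
```

View pics/s2.png

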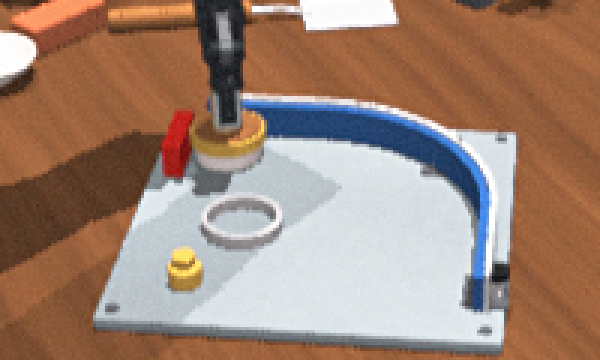

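The crop shows the carrier touching both the red block and the strip, with the ring and weight undisturbed. I'll ease the load while keeping contact, then release.

```bash
python3 shift.py '20 -1 -1.6 .1 0;20 -2 -3.2 .2 0;20 -2.8 -4.6 .3 0;20 -2.8 -4.6 .3 0;20 -2.8 -4.6 .3 0'>/dev/null; python3 st.py|head -1; python3 shift.py '20 0 0 0 0;20 0 0 0 0;20 0 0 0 0' 20 >/dev/null; python3 st.py|head -1
```

```text
19.55 fence [109.    69.34] z 60.87 Ff [-3.2 -6.8  3.5] grip 22.9
19.85 fence [109.03  69.34] z 60.86 Ff [-2.7 -6.9  3.1] grip 23.2
```

```bash
python3 shift.py '24 -.7 -.2 0 0;30 -1 -.3 0 0;45 -1 -.3 0 0;60 -1 -.3 0 0;60 -1 -.3 0 0;60 -1 -.3 -5 0;60 -1 -.3 -20 0;60 -1 -.3 -60 0;60 -1 -.3 -100 0;60 -1 -.3 -140 0'; python3 shift.py '60 0 0 0 0;60 0 0 0 0;60 0 0 0 0'>/dev/null;python3 -c "
from fr import *
s=manip.state();im=grab_frame('wrist');cv2.imwrite('pics/w3.png',im);c=cam('wrist',s)
print(pix(c,[[*W((109.5,70))[0],38],[*W((108,102))[0],42]]),s['time'])"
```

```text
time: 20.85
tcp_pos: [460.3, 188.0, 201.5]
orientation: [0.144, 0.99, -0.0, -0.0]
contact_force: [1.5, -0.1, -0.3]
grip_width: 60.0
grasp_force: 0.0
[[330.31683508 218.02830363]
 [339.97654295 178.43309837]] 21.15
```

View pics/w3.png

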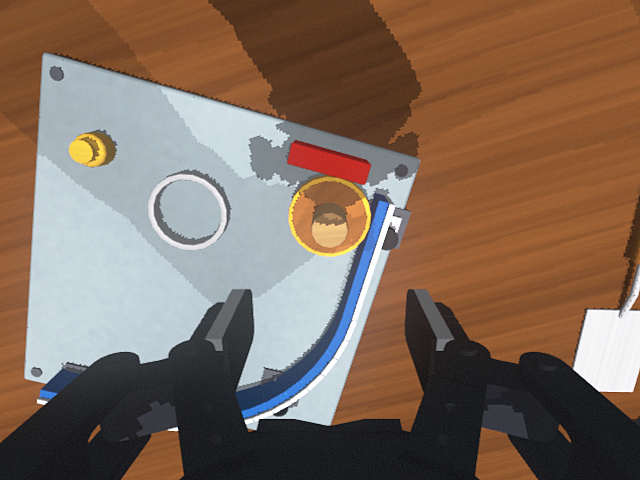

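The carrier stands at the home spot: its bangle is centred at (331,217), against (330,218) predicted. It touches the red block and the strip, and nothing else has moved.

```bash
python3 -c "
from rig import manip, grab_frame, camera_params, sign_off
print(sign_off())"
```

```text
the job is handed in; nothing more can be done
None
```

I slid the carrier along the strip to the red stop, pressed it home, let go and handed the job in at about 21 s: strip load read about 6 to 14 N, and the stop load was roughly 6 to 14 N, because deck friction could not be separated from it.

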